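Unhook a drilled panel and lock it in the assembly holder

ROBOT

A 6-joint arm with a two-finger parallel gripper is mounted at the origin on the work surface. World frame = base frame: x ahead of the robot, y to its left, z up, the work surface at z = 0. Lengths are in m, angles in rad, forces in N, time in s.
With the tool pointing down it reaches from about 0.35 to 0.95 m from the base axis. Payload 17.4 kg.
Tool frame: the origin (TCP) lies between the finger pads; the fingertips stand 22 mm ahead of it and the grasp point (between the pads) lies 3 mm ahead of it; z points along the fingers, y is the direction in which the jaws open and shut (so a half turn about z gives the same grasp; the last joint's range is limited). The gripper opens to 93 mm and grips with 3 to 60 N. Pads are 15 mm wide; open, the fingers measure 128 mm over their backs; the gripper's body (75 mm by 188 mm) begins 65 mm behind the grasp point.
Start: joints at [1.188, 0.116, 1.442, -0, 1.584, -0.038], TCP at [0.228, 0.635, 0.241] pointing down, gripper open.
Joint ranges: [-2.83, 2.83], [-0.83, 2.19], [0.07, 2.5], [-1.14, 4.28], [0.01, 3], [-2.97, 2.97]. Speed limits (rad/s): [1.89, 1.89, 2.22, 3.14, 3.14, 3.14].

INTERFACE

Orientations are given as a 3x3 rotation matrix whose columns are the frame's x, y, z axes.
In Python, from bench import r gives the robot as it stands. Calls block until the motion is done:
- r.move_pose(position, orientation): joint-space move of the TCP to a pose.
- r.move_straight(position, rot=None, speed=0.15): straight line of the TCP; rot=None keeps the orientation; speed is the mean speed in m/s.
- r.movej(angles): joint-space move.
- r.set_gripper(opening): finger opening in m; the grip force is fixed at half the most; returns when the fingers have stopped.
- r.dwell(seconds).
- r.inverse_kinematics(position, orientation): joint angles nearest the present ones, or None.
- r.sense(): the state.
- r.capture(name): name is "scene" or "side" or "wrist"; returns a dict with "image" (400x640x3 uint8, red, green, blue), "range_z" (400x640 float32, m along the optical axis (not along the pixel's ray), 0 where there is no reading), "vfov" (degrees; the focal length in pixels is half the picture's height over the tangent of half this angle, whatever the lens; pixels are square), "cx", "cy" (the principal point, pixels), "R" (3x3) and "t" (3): a world point X has camera coordinates R X + t; the wrist camera has in their place "T_tool_cam" (4x4, takes a point from camera to tool coordinates, whose origin is the TCP and whose axes are the flange's). Camera axes: x right, y down, z forward; pixel columns grow to the right and rows downward; lengths in m; the calibration is good to about 2 mm. The wrist camera is an equidistant fisheye: a pixel r from the principal point sees the ray r / f radians off the axis. A picture is of the moment at which its call begins: read the wrist's pose just before it.
A pose or a line that the arm cannot do raises r.Unreachable and nothing moves.
- r.sign_off(): hands the job in, once; it reports no verdict.
The state is a dict: "time": time; "joint_positions": joint angles; "joint_velocities": joint speeds; "joint_efforts": joint torques, N m; "position": TCP position; "eef_rot": TCP orientation; "wrist_force": force on the tool from outside, world axes, zero at the start; "ft_torque": the same for the moment, N m; "opening": finger opening in m.
Only numpy, scipy, OpenCV 4.12 (cv2) and the standard library are available. Lean on these libraries where they do the work, as an engineer would, in place of code of your own. Each camera call takes 0.05 s, during which the arm holds its last target. There are 200 camera calls.

TASK

Take the black drilled panel off the barbed hook (raise it, tilt it and back it over the barb without forcing it) and stand it, tab up, in the groove of the blue panel holder, clear of the roofed end. Let go, push it along the groove until it is fully home against the end stop, then flip the red-knobbed latch right over and down to lock it in. Do not drop the panel on the bench, and leave the meter, jar, screwdriver and bin where they are.

Things in the scene. Friction and masses are not known exactly. Their poses are not given: they have to be found in the camera images.
- panel_tab (a point): Centre of the orange pull tab of the black drilled panel: the part to grip. Tab 12 mm thick (x), 50 wide (y), 26 high (z), on the middle of the panel's top edge, so this point is 13 below the tab's top, 13 above the plate's top edge and 128 above the panel's bottom edge. x runs through the thickness, y along the width, z up.
- panel_foot (a point): Middle of the panel's bottom edge, axes as panel_tab. Panel: upright plate 9 mm thick (x), 140 wide (y), 115 high (z), about 0.2 kg, drilled with round holes.
- panel_slot (a point): Middle of the upper edge of the panel's hanging slot, 45 mm below panel_tab, axes as panel_tab. The slot, mid-width, is 44 mm wide (y) and 28 high, going down from this edge. At the start the panel hangs upright by this edge on the hook's blade, 20 to 32 mm in front (+x) of the stand's origin, its axes about as the stand's.
- stand: Grey hook stand, fixed. Origin on the bench below its 20 x 30 mm post, z up. Its hook is a steel strip 5 mm thick, 20 wide (y), pointing along the stand's +x: a level blade on the post's top, upper face 200 mm above the bench, from x = -10 to 58 mm, nothing above it there; then the upturned end with the barb (see hook_tip).
- hook_tip (a point): Tip of the hook, axes as the stand's, at stand x = 75, z = 227 mm. From the blade's end the strip rises 34 mm to here at 60 degrees above level, leaning to +x; a red barb points back 9 mm and 4 mm down. An upright panel cannot pass, even raised: lean its top towards the post (foot out to +x) by 20 degrees or more; 40 degrees leaves some 4 mm clearance all round.
- holder: Panel holder, fixed: aluminium base 150 x 240 x 12 mm (centre at y = 15), two blue rails. Origin on the bench under the groove's centre line, z up, y along the groove. Groove 12.5 mm wide, floor 12 mm above the bench, straight to 36, flared lips to 49 high where the mouth is 30 wide; from y = -85 to 115 mm.
- holder_entry (a point): Where panel_foot goes when the panel is lowered in: on the groove floor at holder y = 0 (up to 12 mm is clear too), axes as the holder's. At y = 115 stands the blue end stop, 60 mm wide (x), with a roof over y = 85 to 133, underside 133 and top 145 mm above the bench: the panel cannot be lowered at its home place but must be pushed there along +y.
- holder_home (a point): Where panel_foot is when the panel is fully home, on the groove floor: holder x = 0, y = 45, z = 12 mm, axes as the holder's; the panel's edge then touches the end stop and its trailing edge is at y = -25 mm.
- latch_pivot (a point): Hinge axis of the latch (along the holder's y): holder x = -50, y = -50, z = 58 mm; axes as the holder's.
- latch_knob (a point): Centre of the red knob, a 22 mm ball on the end of the latch bar, 112 mm from the hinge axis. Bar 12 x 14 mm; a toe on it fills the groove behind the panel and ends 4 mm from the trailing edge when the panel is home, so the latch cannot close if it is not home.
- latch (a joint): Latch angle (rad): 0 bar upright, negative leaning away from the groove (-x of the holder), 1.57 lying level across the groove towards the holder's +x (closed, at its end stop, knob then at holder x = 62, z = 58 mm). Stays where it is left: its friction is about 0.08 N m, so the knob needs about 1 N.
- meter: Bystander: yellow hand meter 130 x 70 x 32 mm lying on the bench; origin centre of underside.
- flux_jar: Bystander: small amber jar, 48 mm diameter, 55 high; origin centre of underside.
- driver: Bystander: red-handled screwdriver lying on the bench along its own x.
- bin: Bystander: small open blue bin 90 x 70 x 40 mm on the bench; origin centre of underside.
There are look-alikes about, which are no part of the job. What is shaped like the stand but brown or yellow is not meant.

How it is judged:
On the way, in this order (a step that is already met when the one before it is completed fails the run):
1. the panel is off the hook, clear of its tip and above the bench (distance between panel_tab and hook_tip above 0.13 m and contact force between panel and stand below 0.1 N), for 0.2 s.
2. the panel stands in the groove, clear of the roofed end (z of panel_foot in the frame of holder between 0.007 and 0.017 m and x of panel_foot in the frame of holder between -0.006 and 0.006 m and angle between panel_foot's own z axis and vertical below 0.2 rad and y of panel_foot in the frame of holder below 0.03 m and contact force between panel and the fingers below 0.1 N), for 0.2 s.
3. the panel has been pushed fully home (z of panel_foot in the frame of holder between 0.007 and 0.017 m and x of panel_foot in the frame of holder between -0.006 and 0.006 m and angle between panel_foot's own z axis and vertical below 0.2 rad and y of panel_foot in the frame of holder between 0.041 and 0.049 m and value of joint latch below 1.2 rad), for 0.2 s.
At the end, for the whole second after the job is handed in: The panel stands tab up on the groove floor (within 5 mm, upright within 0.2 rad), within 4 mm of home against the end stop, at rest and released, and the latch is flipped fully over (beyond 1.47 rad) (z of panel_foot in the frame of holder between 0.007 and 0.017 m and x of panel_foot in the frame of holder between -0.006 and 0.006 m and angle between panel_foot's own z axis and vertical below 0.2 rad and y of panel_foot in the frame of holder between 0.041 and 0.049 m and value of joint latch above 1.47 rad and linear speed of panel below 0.04 m/s and angular speed of panel below 0.5 rad/s and contact force between panel and the fingers below 0.1 N); the robot touches nothing.
It fails at once if the panel fell on or was pressed onto the bench (contact force between panel and table above 2 N).
It fails at once if the panel was forced against the hook (over 40 N) (contact force between panel and stand above 40 N).
It fails at once if a bystander was moved more than 30 mm (distance of any of meter, flux_jar, driver, bin from where it was at the start of the episode above 0.03 m).
It also fails if it takes over 72 s, if anything falls off the work surface, if the arm or the gripper's body presses on something with over 40 N, if the wrist force passes 120 N, or if a joint passes its speed limit or range.

## Working session

There is one attempt and no reset: what is moved stays moved. The work goes in short steps, each a Python script; the robot and the scene stay as the last script left them, time stands still between calls to the robot, and variables do not carry over. Pictures are saved under pics/ and viewed, on a budget of 10 in all, crops included, one or two more only if the job needs it, and the job is handed in when it is done.

```bash
ls; mkdir -p pics; python3 - <<'E'
from bench import r
import numpy as np,cv2
for n in("scene","side"):
    c=r.capture(n); np.savez(n+".npz",**c)
    cv2.imwrite(f"pics/{n}0.png",c["image"][:,:,::-1]); print(n,c["vfov"],c["cx"],c["cy"],c["R"],c["t"],(c["range_z"]>0).mean())
print(r.sense())
E
```

```text
pics
scene 53.71064584144292 323.1076717937992 197.29382481403005 [[-0.84874281  0.52871173 -0.00997755]
 [ 0.33690049  0.5260918  -0.7808492 ]
 [-0.40759502 -0.66610159 -0.62463988]] [ 0.5305662  -0.04521849  1.5431846 ] 0.9956484375
side 51.70417830179126 324.7511913595613 203.37802607567096 [[ 0.99672645 -0.08071004  0.00471876]
 [-0.03651809 -0.50151554 -0.86437757]
 [ 0.07213048  0.86137567 -0.50282119]] [-0.55977396  0.14769397  1.5755679 ] 0.9959609375
{'time': 0.1, 'joint_positions': array([ 1.18822121e+00,  1.16443936e-01,  1.44219449e+00,  2.06200954e-06,
        1.58398385e+00, -3.78229132e-02]), 'joint_velocities': array([ 7.83444790e-04,  4.26785141e-04, -1.08212633e-03,  9.55521436e-04,
        3.82541225e-04,  1.55940756e-05]), 'joint_efforts': array([ 1.73090644e-03, -7.22885084e+01, -6.23869944e+01,  7.82380044e-02,
        2.27510364e-02, -5.79374705e-05]), 'position': array([0.22809003, 0.63513098, 0.23997746]), 'eef_rot': array([[-9.41159230e-01,  3.37963245e-01, -3.86283366e-04],
       [ 3.37963464e-01,  9.41158747e-01, -9.54421512e-04],
       [ 4.09945768e-05, -1.02881228e-03, -9.99999470e-01]]), 'wrist_force': array([-1.28137361, -0.27240751, -0.64592316]), 'ft_torque': array([ 0.00479043, -0.00033414, -0.03307059]), 'opening': 0.09316271842045744}
```

View pics/scene0.png

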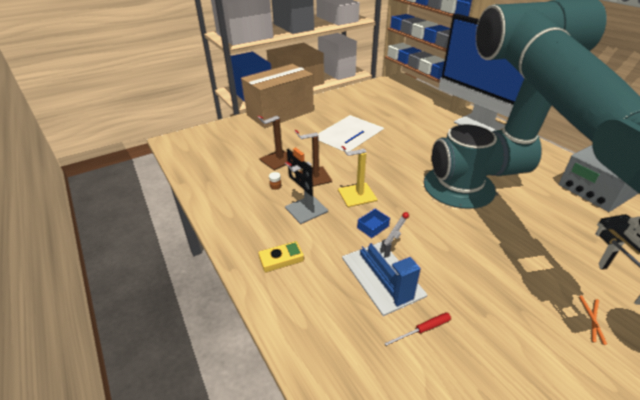

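View pics/side0.png

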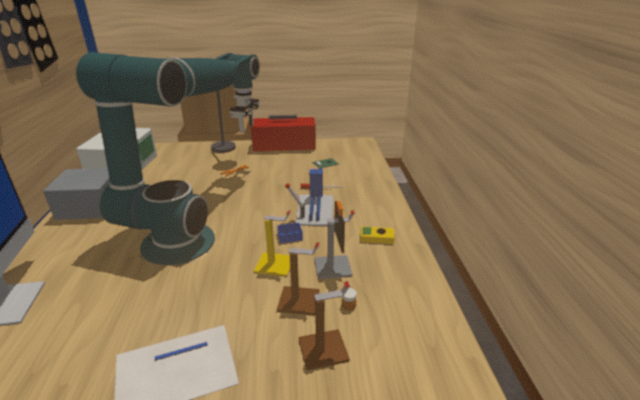

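```bash
cat > h.py <<'E'
import numpy as np,cv2
def cloud(c):
    f=200/np.tan(np.radians(c["vfov"])/2); z=c["range_z"]; v,u=np.mgrid[:400,:640]
    P=np.stack([(u-c["cx"])/f*z,(v-c["cy"])/f*z,z],-1)
    W=(P-c["t"])@c["R"]; W[z<=0]=np.nan
    return W
def load(n): 
    c=dict(np.load(n+".npz")); return c,cloud(c)
def hsv(c): return cv2.cvtColor(c["image"],cv2.COLOR_RGB2HSV)
def mask(c,lo,hi): return cv2.inRange(hsv(c),np.array(lo),np.array(hi))>0
E
cat > a.py <<'E'
from h import *
for n,px in (("scene",dict(standbase=(305,208),tab=(299,155),holderbase=(402,311),meter=(280,256),jar=(275,181),knob=(406,215),driver=(435,323),bin=(374,222),stop=(405,280),yel=(357,195))),("side",dict(standbase=(335,267),tab=(339,208),knob=(289,186),stop=(316,175),holderbase=(300,215),jar=(349,299),bin=(289,232),meter=(377,236),tip=(352,213)))):
    c,W=load(n)
    for k,(u,v) in px.items(): print(n,k,W[v,u].round(3),hsv(c)[v,u])
    fl=(abs(W[...,2])<.01)
    print("bench z",np.nanmedian(W[...,2][fl]))
    for nm,lo,hi in (("orange",(5,200,120),(16,255,255)),("red",(0,170,100),(4,255,255)),("blue",(105,120,40),(125,255,255)),("grey",(90,15,60),(125,75,230)),("alu",(0,0,150),(180,20,255))):
        m=mask(c,lo,hi)
        k,l,st,ce=cv2.connectedComponentsWithStats(m.astype(np.uint8))
        for i in range(1,k):
            if st[i,4]<6: continue
            w=np.nanmedian(W[l==i],0)
            if .3<w[0]<1.2 and -.7<w[1]<.7: print(n,nm,ce[i].round(),st[i,4],w.round(3),np.nanmin(W[l==i],0).round(3),np.nanmax(W[l==i],0).round(3))
E
python3 a.py
python3 - <<'E'
import cv2,numpy as np
a=cv2.imread('pics/scene0.png')[120:340,230:470]; b=cv2.imread('pics/side0.png')[150:300,230:410]
a=cv2.resize(a,None,fx=2.6,fy=2.6,interpolation=cv2.INTER_CUBIC)[:572,:]
cv2.imwrite('pics/z1.png',a)
cv2.imwrite('pics/z2.png',cv2.resize(b,None,fx=4,fy=4,interpolation=cv2.INTER_CUBIC))
E
```

```text
scene standbase [ 0.581 -0.195  0.011] [ 75   7 145]
scene tab [ 0.597 -0.187  0.247] [ 11 189 146]
scene holderbase [ 0.566  0.321 -0.004] [ 19 105 224]
scene meter [ 0.773 -0.014  0.035] [ 22 169 158]
scene jar [ 0.615 -0.363  0.042] [ 18  41 168]
scene knob [0.427 0.149 0.159] [  1 188 201]
scene driver [0.531 0.408 0.021] [  1 196 194]
scene bin [ 0.409 -0.01   0.001] [109 186 170]
scene stop [0.568 0.313 0.123] [108 158 105]
scene yel [ 0.374 -0.16   0.007] [ 25 163 240]
bench z -0.0011003874631003465
scene red [405. 215.] 20 [0.428 0.147 0.159] [0.422 0.141 0.154] [0.434 0.155 0.164]
scene red [434. 322.] 273 [0.533 0.405 0.022] [0.484 0.388 0.012] [0.579 0.419 0.028]
scene blue [373. 223.] 531 [ 0.424 -0.001  0.018] [ 0.378 -0.034 -0.004] [0.478 0.051 0.043]
scene blue [394. 275.] 1574 [0.551 0.278 0.046] [0.514 0.1   0.01 ] [0.582 0.318 0.148]
scene grey [388. 261.] 62 [0.515 0.188 0.047] [0.466 0.101 0.006] [0.576 0.294 0.145]
scene grey [367. 249.] 7 [0.522 0.102 0.031] [0.517 0.093 0.012] [0.542 0.114 0.046]
scene grey [374. 273.] 66 [0.557 0.177 0.014] [ 0.516  0.065 -0.0
[... 2265 characters left out ...]
 232.] 252 [0.426 0.03  0.02 ] [ 0.381 -0.038 -0.004] [0.469 0.089 0.043]
side alu [303. 198.] 34 [0.484 0.288 0.011] [0.471 0.15  0.005] [0.506 0.314 0.076]
side alu [324. 211.] 329 [0.574 0.171 0.011] [ 0.512 -0.2    0.003] [0.613 0.305 0.2  ]
side alu [305. 216.] 91 [0.493 0.13  0.01 ] [0.456 0.08  0.006] [0.507 0.231 0.015]
side alu [268. 217.] 6 [ 0.36  -0.166  0.2  ] [ 0.353 -0.172  0.198] [ 0.367 -0.162  0.201]
side alu [279. 218.] 10 [ 0.399 -0.173  0.198] [ 0.389 -0.18   0.197] [ 0.406 -0.169  0.2  ]
side alu [301. 251.] 40 [ 0.461 -0.359  0.199] [ 0.433 -0.366  0.194] [ 0.491 -0.347  0.202]
side alu [329. 295.] 86 [ 0.527 -0.548  0.199] [ 0.494 -0.56   0.196] [ 0.558 -0.537  0.202]
```

View pics/z1.png

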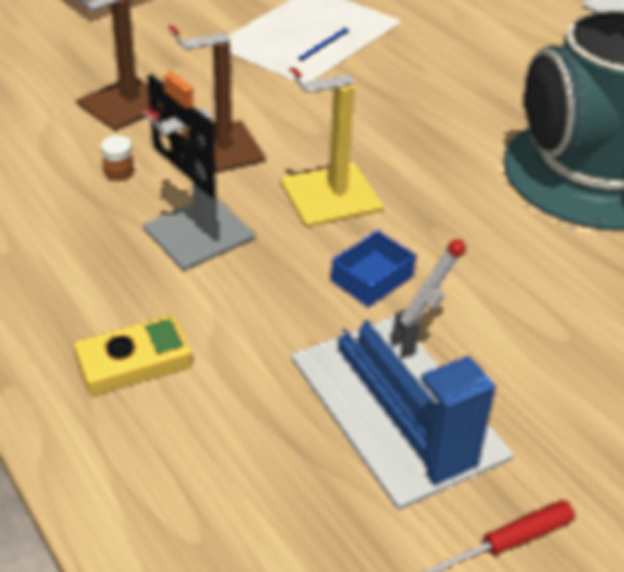

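View pics/z2.png

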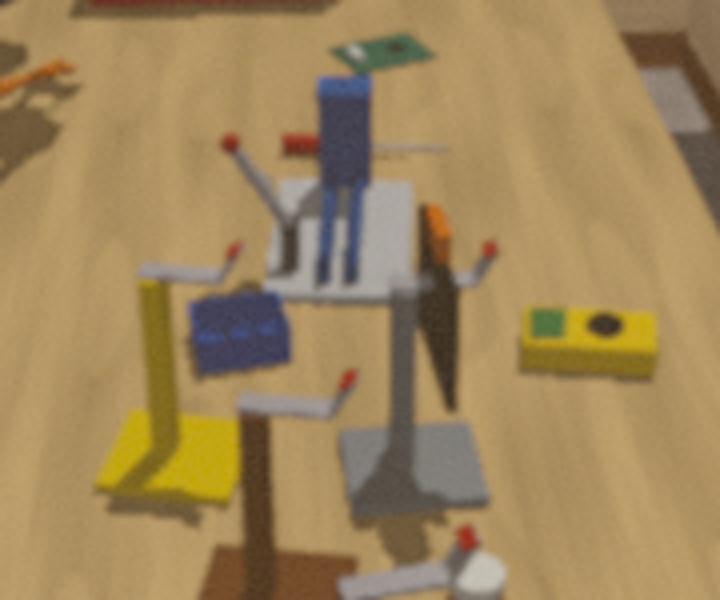

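```bash
cat >> h.py <<'E'
R0=np.array([[0,1,0],[1,0,0],[0,0,-1.]])
def wrist(r,name):
    s=r.sense(); c=r.capture("wrist"); c["pos"]=s["position"]; c["rot"]=s["eef_rot"]
    np.savez(name+".npz",**c); cv2.imwrite(f"pics/{name}.png",c["image"][:,:,::-1]); return c
def wcloud(c):
    f=200/np.tan(np.radians(c["vfov"])/2); z=c["range_z"]; v,u=np.mgrid[:400,:640]
    dx,dy=u-c["cx"],v-c["cy"]; rr=np.hypot(dx,dy)+1e-9; k=np.tan(np.minimum(rr/f,1.5))/rr*z
    P=np.stack([dx*k,dy*k,z],-1); T=c["T_tool_cam"]
    W=(P@T[:3,:3].T+T[:3,3])@c["rot"].T+c["pos"]; W[z<=0]=np.nan
    return W
def wpix(c,X):
    T=c["T_tool_cam"]; p=((np.asarray(X)-c["pos"])@c["rot"]-T[:3,3])@T[:3,:3]
    f=200/np.tan(np.radians(c["vfov"])/2); h=np.hypot(p[0],p[1]); t=np.arctan2(h,p[2])
    return c["cx"]+f*t*p[0]/h, c["cy"]+f*t*p[1]/h
E
python3 - <<'E'
from bench import r
from h import *
r.move_pose([.53,.15,.42],R0); c=wrist(r,"wh")
print(c["T_tool_cam"],c["vfov"],c["cx"],c["cy"])
r.move_pose([.60,-.2,.44],R0); c=wrist(r,"ws"); print(r.sense()["time"],r.sense()["position"],r.sense()["joint_positions"])
a=cv2.imread("pics/wh.png");b=cv2.imread("pics/ws.png")
cv2.imwrite("pics/both.png",cv2.resize(np.vstack([a,b]),(480,600)))
E
```

```text
[[-8.34652457e-04 -9.62895537e-01 -2.69873095e-01  7.38310048e-02]
 [ 9.99999182e-01 -1.06511944e-03  7.07543590e-04  4.59484250e-04]
 [-9.68737645e-04 -2.69872284e-01  9.62895639e-01 -1.45168297e-01]
 [ 0.00000000e+00  0.00000000e+00  0.00000000e+00  1.00000000e+00]] 65.70646984690485 315.89089490401983 198.57095072076328
3.6917 [ 0.60015611 -0.19876199  0.44017663] [-3.60245400e-01  3.99149797e-02  1.20152754e+00  2.02918014e-04
  1.89991662e+00 -3.61577939e-01]
```

View pics/both.png

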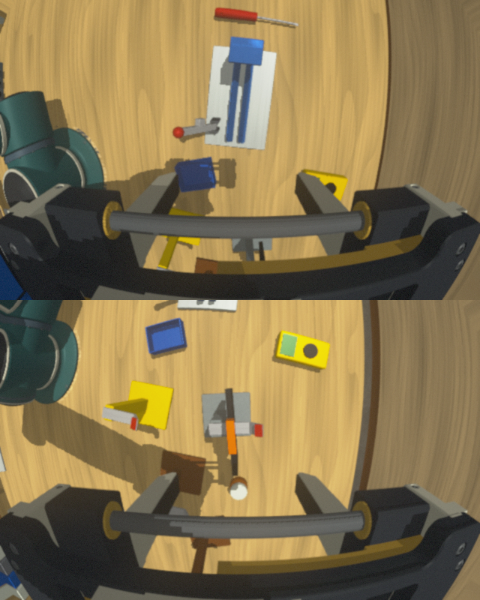

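```bash
cat > b.py <<'E'
from h import *
def rect(P): 
    (c,(w,h),a)=cv2.minAreaRect(P[:,:2].astype(np.float32)*1000); print("  rect",np.round(c,1),round(w,1),round(h,1),round(a,2),len(P))
def line(P,ax):
    q=P[:,:2]-P[:,:2].mean(0); d=np.linalg.svd(q,full_matrices=False)[2][0]; d*=np.sign(d[ax]); print("  line ctr",P.mean(0).round(4),"dir deg",np.degrees(np.arctan2(d[1],d[0])).round(2),"ext",np.ptp(q@d).round(4),len(P))
def box(W,lo,hi): return np.all((W>lo)&(W<hi),-1)
for n,f in (("wh",wcloud),("scene",cloud),("side",cloud),("ws",wcloud)):
    c=dict(np.load(n+".npz")); W=f(c); H=hsv(c)
    blue=(H[...,0]>100)&(H[...,0]<128)&(H[...,1]>90)
    print(n)
    m=box(W,(.42,.03,.006),(.66,.36,.017))
    if m.sum()>50: print(" hbase"); rect(W[m])
    m=box(W,(.49,.08,.045),(.59,.255,.053))&blue
    if m.sum()>50:
        print(" rails tops"); P=W[m]; rect(P)
        for s in (0,1):
            Q=P[(P[:,0]>np.median(P[:,0]))==bool(s)]; line(Q,1)
    m=box(W,(.49,.23,.135),(.60,.35,.155))
    if m.sum()>20: print(" roof",np.median(W[m],0)); rect(W[m])
    m=box(W,(.38,.08,.13),(.46,.22,.19))&((H[...,0]<6)|(H[...,0]>174))&(H[...,1]>140)
    if m.sum()>5: print(" knob",W[m].mean(0).round(4),W[m].max(0).round(4))
    m=box(W,(.49,-.30,.006),(.66,-.12,.017))
    if m.sum()>50: print(" sbase"); rect(W[m])
    m=box(W,(.54,-.23,.19),(.65,-.17,.206))&(H[...,1]<40)&(H[...,2]>110)
    if m.sum()>15: print(" blade"); line(W[m],0); rect(W[m])
    m=box(W,(.60,-.25,.2),(.68,-.15,.245))&((H[...,0]<6)|(H[...,0]>174))&(H[...,1]>140)
    if m.sum()>3: print(" tip",W[m].mean(0).round(4),W[m].min(0).round(4),W[m].max(0).round(4))
    m=box(W,(.55,-.26,.225),(.64,-.12,.27))&(H[...,0]>6)&(H[...,0]<18)&(H[...,1]>150)
    if m.sum()>5: 
        print(" tab"); line(W[m],1); T=W[m&(W[...,2]>.25)]; 
        if len(T)>5: line(T,1); rect(T)
    m=box(W,(.55,-.30,.222),(.64,-.09,.240))&(H[...,2]<70)
    if m.sum()>15: print(" plate top"); line(W[m],1); rect(W[m])
E
python3 b.py
```

```text
wh
 hbase
  rect [530.9 170.7] 299.5 168.6 79.39 7788
 rails tops
  rect [534.4 177.3] 158.6 38.8 84.6 704
  line ctr [0.5187 0.1684 0.0485] dir deg 84.55 ext 0.1369 352
  line ctr [0.5494 0.1714 0.0484] dir deg 83.77 ext 0.1586 352
 roof [0.54661462 0.28746573 0.14600916]
  rect [546.6 287.6] 48.4 60.6 84.42 1543
 knob [0.4254 0.1436 0.1635] [0.4327 0.1511 0.1677]
 sbase
  rect [ 574.6 -227.2] 119.1 53.4 0.32 658
scene
 hbase
  rect [532.4 172. ] 301.7 168.6 79.13 1661
 rails tops
  rect [536.9 179.8] 154.6 34.9 83.57 79
  line ctr [0.5319 0.1748 0.0471] dir deg 96.98 ext 0.1444 40
  line ctr [0.555  0.2094 0.0476] dir deg 84.3 ext 0.1007 39
 roof [0.55051823 0.29342059 0.14346566]
  rect [548.  291.1] 50.2 63.5 83.09 376
 knob [0.428  0.1473 0.1592] [0.4346 0.1549 0.1651]
 sbase
  rect [ 575.2 -194. ] 122.6 115.8 1.34 576
 blade
  line ctr [ 0.6039 -0.1914  0.1991] dir deg 6.98 ext 0.0719 39
  rect [ 593.4 -193.3] 71.4 21.6 3.16 39
 tip [ 0.6332 -0.1938  0.2251] [ 0.629  -0.2034  0.222 ] [ 0.6394 -0.185   0.2296]
 tab
  line ctr [ 0.5961 -0.1947  0.2458] dir deg 94.9 ext 0.0654 104
[... 705 characters left out ...]
p
  line ctr [ 0.5919 -0.2538  0.2289] dir deg 96.65 ext 0.034 16
  rect [ 592.4 -253.6] 4.2 34.0 5.96 16
ws
 hbase
  rect [510.8  64.8] 72.7 175.1 86.53 1019
 sbase
  rect [ 574.8 -197.8] 121.9 110.4 2.29 2059
 blade
  line ctr [ 0.5858 -0.1959  0.2004] dir deg 1.96 ext 0.0703 761
  rect [ 588.6 -196.4] 70.4 28.8 2.4 761
 tip [ 0.6341 -0.194   0.2284] [ 0.6292 -0.2031  0.2236] [ 0.6399 -0.1854  0.2319]
 tab
  line ctr [ 0.5931 -0.1984  0.2573] dir deg 96.06 ext 0.0586 531
  line ctr [ 0.5922 -0.1985  0.259 ] dir deg 93.98 ext 0.05 489
  rect [ 592.3 -199.2] 12.0 50.0 3.72 489
 plate top
  line ctr [ 0.5967 -0.2559  0.2333] dir deg 91.78 ext 0.0306 64
  rect [ 596.8 -251.1] 30.6 6.1 89.88 64
```

```bash
cat > plan.py <<'E'
import numpy as np
from scipy.sparse import coo_matrix
from scipy.sparse.csgraph import dijkstra
seg=lambda a,b,n=60:np.linspace(a,b,n)
H=np.vstack([seg((-10,197.5),(58,197.5)),seg((58,197.5),(75,227)),seg((75,227),(66,223),20),seg((-10,190),(-10,0)),seg((10,190),(10,0))])
rad=np.r_[np.full(120,2.5),np.full(20,2.),np.zeros(120)]
rects=[(-4.5,4.5,-45,-13),(-4.5,4.5,-128,-73),(-6,6,-13,13),(-24,24,-16,80),(-94,94,68,250)]
def clear(x,z,t):
    dx,dz=H[:,0]-x[:,None],H[:,1]-z[:,None]; c,s=np.cos(t)[:,None],np.sin(t)[:,None]
    lx,lz=dx*c+dz*s,-dx*s+dz*c; d=np.full(len(x),1e3)
    for a,b,e,f in rects:
        qx=np.abs(lx-(a+b)/2)-(b-a)/2; qz=np.abs(lz-(e+f)/2)-(f-e)/2
        sd=np.hypot(np.maximum(qx,0),np.maximum(qz,0))+np.minimum(np.maximum(qx,qz),0)-rad
        d=np.minimum(d,sd.min(1))
    return d
xs=np.arange(10,150,1.); zs=np.arange(200,310,1.); ts=np.radians(np.arange(0,56,3.))
S=(len(xs),len(zs),len(ts)); g=np.array(np.meshgrid(xs,zs,ts,indexing="ij")).reshape(3,-1)
C=np.concatenate([clear(*q) for q in np.array_split(g,50,axis=1)]); idx=np.arange(C.size).reshape(S)
I,J=[],[]
for ax in range(3):
    I.append(np.delete(idx,-1,ax).ravel()); J.append(np.delete(idx,0,ax).ravel())
I,J=np.concatenate(I),np.concatenate(J); cl=np.minimum(C[I],C[J]); k=cl>0.2
G=coo_matrix((1/np.minimum(cl[k],6)**3,(I[k],J[k])),shape=(C.size,)*2).tocsr()
st=idx[18,48,0]; en=idx[-1,60,0]  # x=28, z=248 start (3 mm up)
d,p=dijkstra(G,False,st,return_predecessors=True)
ends=idx[-1,50:,:12].ravel(); en=ends[np.argmin(d[ends])]
path=[en]
while path[-1]!=st: path.append(p[path[-1]])
path=path[::-1]; P=g[:,path].T; c=C[path]
np.save("path.npy",P)
for i in range(0,len(P),8): print(P[i,:2],round(np.degrees(P[i,2])),c[i].round(1))
print("min",c.min(),P[c.argmin()])
E
python3 plan.py
```

```text
[ 28. 248.] 0 3.0
[ 28. 254.] 6 8.8
[ 28. 254.] 30 6.6
[ 28. 259.] 39 5.3
[ 31. 264.] 39 6.9
[ 36. 267.] 39 6.1
[ 41. 270.] 39 6.5
[ 46. 273.] 39 6.7
[ 54. 273.] 39 6.5
[ 62. 273.] 39 11.8
[ 70. 273.] 39 18.1
[ 78. 273.] 39 16.8
[ 86. 273.] 39 16.1
[ 94. 273.] 39 18.7
[102. 273.] 39 23.6
[110. 273.] 39 29.6
[118. 273.] 39 35.9
[126. 273.] 39 42.1
[134. 273.] 39 48.3
[142. 273.] 39 54.5
[149. 273.] 36 57.7
min 3.0 [ 28. 248.   0.]
```

```bash
cat >> h.py <<'E'
from scipy.spatial.transform import Rotation as Ro
SO=np.array([.564,-.1974]); SY=np.radians(2.4); PY=np.radians(3.7)
LAT=None
def tool(tab,yaw,th,off=.006):
    Q=Ro.from_euler("z",yaw).as_matrix()@Ro.from_euler("y",-th).as_matrix()
    return np.asarray(tab)+off*Q[:,2], Q@R0
def sp(x,z,lat=0):
    return np.array([SO[0]+x*np.cos(SY)-lat*np.sin(SY),SO[1]+x*np.sin(SY)+lat*np.cos(SY),z])
E
python3 - <<'E'
from bench import r
from h import *
from plan import clear
W=np.array([[28,248,0],[28,254,0],[28,259,39],[46,273,39],[62,273,39],[150,290,39]],float)
for a,b in zip(W,W[1:]):
    q=np.linspace(a,b,40); print(clear(q[:,0],q[:,1],np.radians(q[:,2])).min().round(1),end=" ")
tab=np.array([.5923,-.1992,.245])
r.set_gripper(.04)
p,R=tool(tab+[0,0,.05],PY,0); r.move_pose(p,R)
p,R=tool(tab,PY,0); r.move_straight(p,speed=.08)
print(r.sense()["wrist_force"],r.sense()["position"]-p)
r.set_gripper(0.0); s=r.sense(); print("open",s["opening"],s["wrist_force"],s["position"]-p,s["time"])
p,R=tool(tab+[0,0,.009],PY,0); r.move_straight(p,speed=.04); s=r.sense(); print(s["wrist_force"],s["position"]-p,s["opening"])
c=r.capture("scene"); np.savez("sc1.npz",**c); cv2.imwrite("pics/sc1.png",cv2.resize(c["image"][100:230,220:420,::-1],None,fx=4,fy=4,interpolation=cv2.INTER_CUBIC))
E
```

```text
[ 28. 248.] 0 3.0
[ 28. 254.] 6 8.8
[ 28. 254.] 30 6.6
[ 28. 259.] 39 5.3
[ 31. 264.] 39 6.9
[ 36. 267.] 39 6.1
[ 41. 270.] 39 6.5
[ 46. 273.] 39 6.7
[ 54. 273.] 39 6.5
[ 62. 273.] 39 11.8
[ 70. 273.] 39 18.1
[ 78. 273.] 39 16.8
[ 86. 273.] 39 16.1
[ 94. 273.] 39 18.7
[102. 273.] 39 23.6
[110. 273.] 39 29.6
[118. 273.] 39 35.9
[126. 273.] 39 42.1
[134. 273.] 39 48.3
[142. 273.] 39 54.5
[149. 273.] 36 57.7
min 3.0 [ 28. 248.   0.]
3.0 3.2 4.7 5.7 11.8 [-0.44207713 -0.22591856  0.08120756] [ 9.97902127e-05 -4.70966200e-05  4.17833806e-04]
open 0.01192400088172588 [-1.03010422 -0.08503172  1.04615416] [ 7.54075791e-06 -1.51662938e-05  1.30246809e-04] 6.6333
[ 0.23296579  0.31472155 -2.47607814] [7.46012994e-05 4.24472961e-06 2.16985091e-04] 0.012172499962519744
```

View pics/sc1.png

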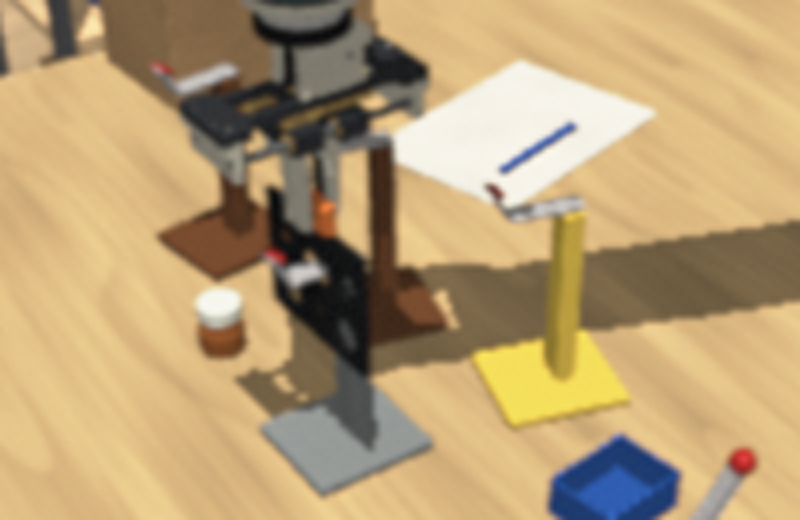

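```bash
python3 - <<'E'
from bench import r
from h import *
W=np.array([[28.2,254,0],[28.2,259,39],[46,273,39],[62,273,39],[150,300,39]],float)
N=[4,4,3,2]; ok=True
for (a,b,n) in zip(W,W[1:],N):
    for k in range(1,n+1):
        q=a+(b-a)*k/n; p,R=tool(sp(q[0]/1e3,q[1]/1e3,-.003),PY,np.radians(q[2]))
        # keep rotation steps slow
        r.move_straight(p,rot=R,speed=.06 if q[0]<70 else .15); s=r.sense(); f=s["wrist_force"]
        print(q.round(0),f.round(1),(1e3*(s["position"]-p)).round(1),s["opening"].round(4),round(s["time"],1))
        if np.linalg.norm(f-[0,0,-2.2])>6: ok=False; break
    if not ok: break
E
```

```text
Traceback (most recent call last):
AttributeError: 'float' object has no attribute 'round'
```

```bash
python3 - <<'E'
from bench import r
from h import *
W=np.array([[28.2,254,0],[28.2,259,39],[46,273,39],[62,273,39],[150,300,39]],float)
N=[4,4,3,2]; ok=True
for (a,b,n) in zip(W,W[1:],N):
    for k in range(1,n+1):
        q=a+(b-a)*k/n; p,R=tool(sp(q[0]/1e3,q[1]/1e3,-.003),PY,np.radians(q[2]))
        r.move_straight(p,rot=R,speed=.06 if q[0]<70 else .15); s=r.sense(); f=s["wrist_force"]
        print(q.round(0),f.round(1),(1e3*(s["position"]-p)).round(1),round(float(s["opening"]),4),round(s["time"],1))
        if np.linalg.norm(f-[0,0,-2.2])>6: ok=False; break
    if not ok: break
E
```

```text
[ 28. 255.  10.] [-0.1  0.  -2.5] [ 0.4  0.1 -0.4] 0.0117 7.6
[ 28. 256.  20.] [-0.5  0.5 -2.1] [-0.7 -0.2  0. ] 0.0119 7.9
[ 28. 258.  29.] [-0.2 -0.2 -1.1] [-0.5 -0.1 -0.1] 0.0117 8.3
[ 28. 259.  39.] [-0.1  0.2 -2.4] [-0.2 -0.  -0.2] 0.0117 8.6
[ 33. 262.  39.] [ 0.3 -0.5 -2.7] [0.9 0.1 0.8] 0.0119 8.8
[ 37. 266.  39.] [ 0.5 -0.1 -2.3] [0.3 0.1 0.3] 0.0122 9.1
[ 42. 270.  39.] [-0.   0.5 -2.6] [ 0.2 -0.   0.3] 0.0119 9.3
[ 46. 273.  39.] [-0.1  0.7 -2.2] [0.2 0.  0.3] 0.0116 9.6
[ 51. 273.  39.] [ 0.1 -0.  -2.6] [ 0.2  0.1 -0.3] 0.0121 9.8
[ 57. 273.  39.] [-0.1 -0.3 -2.8] [ 0.2  0.1 -0.1] 0.0116 10.1
[ 62. 273.  39.] [ 0.5  1.1 -2.9] [ 0.2  0.1 -0.1] 0.012 10.3
[106. 286.  39.] [ 0.5  0.1 -2. ] [-0.2  0.2 -0.6] 0.012 10.8
[150. 300.  39.] [-0.9 -0.3 -3.2] [-0.6  0.  -0.7] 0.0118 11.2
```

```bash
cat >> h.py <<'E'
HO=np.array([.536,.1791]); HY=np.radians(-5.6)
def hp(x,y,z):
    c,s=np.cos(HY),np.sin(HY); return np.array([HO[0]+x*c-y*s,HO[1]+x*s+y*c,z])
E
python3 - <<'E'
from bench import r
from h import *
p,R=tool(sp(.15,.37,-.003),PY,np.radians(39)); r.move_straight(p,rot=R,speed=.2)
p,R=tool(sp(.15,.38,-.003),PY,0); r.move_pose(p,R)
p,R=tool(hp(0,.005,.32),HY,0); r.move_pose(p,R); wrist(r,"h1")
p,R=tool(hp(0,.005,.22),HY,0); r.move_straight(p,rot=R,speed=.15); wrist(r,"h2")
s=r.sense(); print(s["wrist_force"],s["opening"],s["time"],s["position"]-p)
c=r.capture("scene"); np.savez("sc2.npz",**c)
a=c["image"][150:330,300:480,::-1]; b=cv2.imread("pics/h1.png"); d=cv2.imread("pics/h2.png")
cv2.imwrite("pics/hov.png",np.hstack([np.vstack([cv2.resize(b,(480,300)),cv2.resize(d,(480,300))]),cv2.resize(a,(320,320)).__class__ and cv2.copyMakeBorder(cv2.resize(a,(320,320)),0,280,0,0,0)]))
E
```

```text
[ 1.0719765   0.07483414 -1.73104748] 0.0118831618779049 14.9583 [0.00042363 0.00010678 0.00131239]
```

View pics/hov.png

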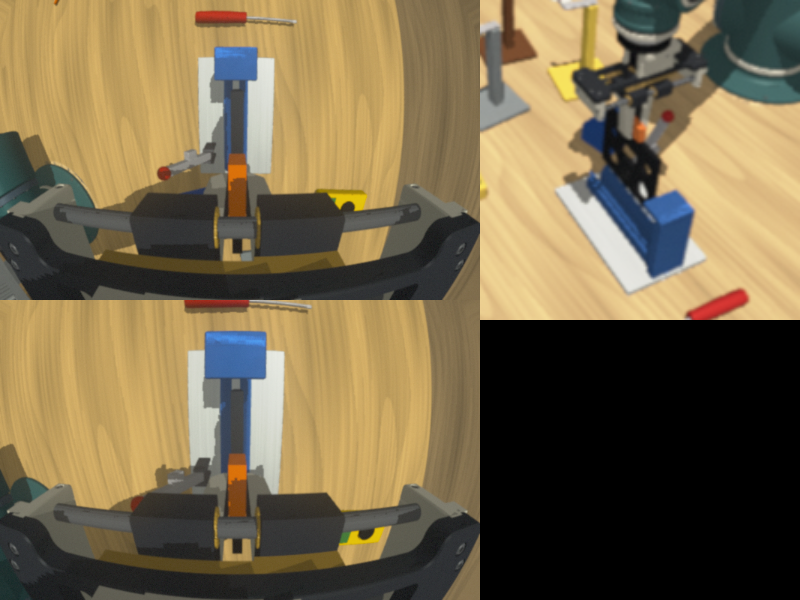

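```bash
cat > d.py <<'E'
from h import *
for n in ("wh","h1","h2"):
    c=dict(np.load(n+".npz")); W=wcloud(c); H=hsv(c)
    q=W[...,:2]-HO; X=q[...,0]*np.cos(HY)+q[...,1]*np.sin(HY); Y=-q[...,0]*np.sin(HY)+q[...,1]*np.cos(HY); Z=W[...,2]
    print(n)
    m=(Z>.138)&(Z<.153)&(abs(X)<.05)&(Y>.07)&(Y<.15)
    P=np.stack([X[m],Y[m]],-1).astype(np.float32)*1e3
    print(" roof",np.median(Z[m]).round(4),cv2.minAreaRect(P),P.min(0),P.max(0))
    for lo,hi in ((.0,.045),(.04,.084)):
        m=(Z>.046)&(Z<.054)&(abs(X)<.04)&(Y>lo)&(Y<hi)
        if m.sum()<20: continue
        x=X[m]*1e3; print(" rails",lo,"L",x[x<0].min().round(1) if (x<0).any() else None,x[x<0].mean().round(1) if (x<0).any() else None,(x<0).sum(),"R",x[x>0].mean().round(1) if (x>0).any() else None,x.max().round(1),(x>0).sum())
    m=(Z>.006)&(Z<.017)&(abs(X)<.1)&(Y>.02)&(Y<.08)&(H[...,1]<40)&(H[...,2]>120)&(abs(X)>.03)
    x=X[m]*1e3; print(" base edges",np.percentile(x,[.5,99.5]).round(1))
    # tab & panel
    m=(H[...,0]>6)&(H[...,0]<18)&(H[...,1]>170)&(abs(X)<.03)&(abs(Y)<.05)&(Z>c["pos"][2]-.03)&(Z<c["pos"][2]+.02)
    if m.sum()>20: print(" tab",X[m].mean()*1e3,Y[m].min()*1e3,Y[m].max()*1e3,Z[m].max(),m.sum(),"tcp",c["pos"],cv2.minAreaRect(np.stack([X[m],Y[m]],-1).astype(np.float32)*1e3))
E
python3 d.py
```

```text
wh
 roof 0.146 ((-0.021961212158203125, 109.05366516113281), (60.62891387939453, 48.35626983642578), 0.017109667882323265) [-30.3392   84.88041] [ 30.285973 133.23996 ]
 rails 0.0 L -20.0 -16.4 111 R 14.4 17.8 102
 rails 0.04 L -20.3 -16.3 96 R 15.0 17.7 83
 base edges [-74.6  72.9]
h1
 roof 0.146 ((-0.36243438720703125, 110.26951599121094), (47.16145706176758, 60.52167892456055), 89.97055053710938) [-30.614193  86.68931 ] [ 29.909054 133.8566  ]
 rails 0.0 L -20.5 -16.8 147 R 15.8 18.4 104
 rails 0.04 L -18.7 -16.0 148 R 15.3 18.2 114
 base edges [-74.1  73.1]
 tab 1.1166608371837106 -8.20628201199157 30.268424861063476 0.3360216069892505 1898 tcp [0.5369738  0.18347372 0.32616924] ((1.2202072143554688, 11.026625633239746), (38.394561767578125, 11.890632629394531), 89.06979370117188)
h2
 roof 0.146 ((-0.4100151062011719, 110.25726318359375), (60.68721008300781, 48.014503479003906), 0.18263579905033112) [-30.738577  86.25763 ] [ 29.871204 134.33783 ]
 rails 0.0 L -19.6 -16.4 230 R 14.2 17.4 244
 rails 0.04 L -19.5 -16.5 262 R 14.6 17.3 244
 base edges [-74.4  72.8]
 tab 0.8904467107796248 -8.04713009918289 30.802394535153645 0.236941300709647 1892 tcp [0.53683576 0.18410084 0.22701953] ((0.8669557571411133, 11.390157699584961), (38.836151123046875, 11.832932472229004), 89.7115707397461)
```

```bash
python3 - <<'E'
from bench import r
from h import *
for z in (.185,.170,.163,.157,.152,.148,.145,.143,.1415,.140,.139,.138):
    p,R=tool(hp(-.0013,.005,z),HY,0); r.move_straight(p,rot=R,speed=.06); s=r.sense(); f=s["wrist_force"]
    print(z,f.round(1),s["ft_torque"].round(2),(1e3*(s["position"]-p)).round(1),round(s["time"],1))
    if f[2]>4 or np.hypot(*f[:2])>12: break
E
```

```text
0.185 [ 0.  -0.4 -2.7] [-0.07  0.05  0.02] [0.1 0.  0.2] 15.7
0.17 [ 0.4  0.2 -3. ] [-0.06  0.09 -0.01] [-0.2 -0.  -0.5] 16.1
0.163 [ 0.2  0.8 -2.5] [-0.04  0.02  0.03] [-0.2 -0.1 -0.4] 16.4
0.157 [-0.5  0.2 -2.5] [-0.07  0.06  0.01] [-0.2 -0.  -0.5] 16.7
0.152 [-0.6  0.4 -2.4] [-0.1   0.04  0.02] [-0.1 -0.  -0.4] 16.9
0.148 [-0.5 -0.5 -2.2] [-0.06  0.09 -0.05] [-0.1 -0.  -0.3] 17.2
0.145 [ 0.5  0.7 -1.2] [-0.08  0.07  0.02] [-0.1 -0.  -0.2] 17.4
0.143 [ 1.2  0.1 -2.3] [-0.09  0.1   0.02] [-0.1 -0.  -0.2] 17.7
0.1415 [-0.8 -1.1 -2.9] [-0.06  0.1   0.04] [-0.  -0.  -0.1] 17.9
0.14 [-0.2  0.4  0.2] [ 0.12 -0.01  0.01] [0.1 0.1 0.2] 18.2
0.139 [-1.9  1.1  7.9] [-0.09  0.56  0.02] [0.3 0.2 1.1] 18.4
```

```bash
python3 - <<'E'
from bench import r
from h import *
p,R=tool(hp(-.0013,.005,.1398),HY,0); r.move_straight(p,rot=R,speed=.05)
r.set_gripper(.04); r.dwell(.5)
p,R=tool(hp(-.0013,.005,.22),HY,0); r.move_straight(p,rot=R,speed=.1); r.set_gripper(0)
print(r.sense()["wrist_force"])
p,R=tool(hp(0,-.088,.25),HY,0); r.move_straight(p,rot=R,speed=.2); wrist(r,"p1"); print(r.sense()["time"])
c=r.capture("scene"); np.savez("sc3.npz",**c)
a=cv2.resize(c["image"][170:330,310:470,::-1],(400,400)); b=cv2.resize(cv2.imread("pics/p1.png"),(400,250))
cv2.imwrite("pics/rel.png",np.vstack([a,cv2.copyMakeBorder(b,0,0,0,0,0)])[:600])
n=c; W=cloud(c); H=hsv(c)
q=W[...,:2]-HO; X=q[...,0]*np.cos(HY)+q[...,1]*np.sin(HY); Y=-q[...,0]*np.sin(HY)+q[...,1]*np.cos(HY); Z=W[...,2]
m=(H[...,0]>6)&(H[...,0]<18)&(H[...,1]>150)&(abs(X)<.03)&(abs(Y)<.06)&(Z>.11)&(Z<.18)
print("tab",X[m].mean(),Y[m].min(),Y[m].max(),Z[m].max(),m.sum())
E
```

```text
[-0.30608793  0.25567471 -0.63860279]
22.2667
tab 0.0033577068604192365 -0.03037962488733941 0.034799432180809865 0.1552120807377154 153
```

View pics/rel.png

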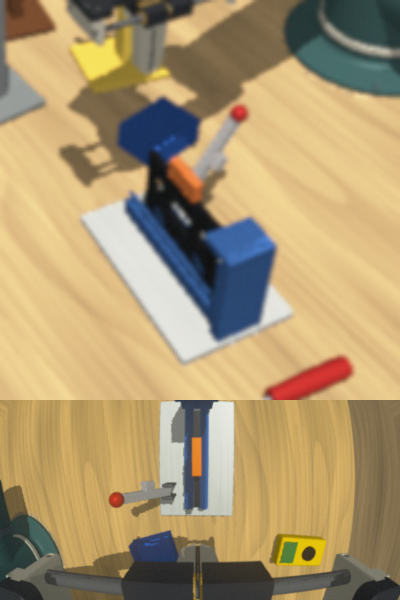

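```bash
python3 - <<'E'
from bench import r
from h import *
p=hp(-.001,-.088,.118); r.move_straight(p,speed=.15); print(r.sense()["wrist_force"].round(1))
yd=np.array([-np.sin(HY),np.cos(HY),0]); last=None
for y in np.r_[np.arange(-.080,-.040,.005),np.arange(-.040,-.02,.0015)]:
    p=hp(-.001,y,.118); r.move_straight(p,speed=.06); s=r.sense(); f=s["wrist_force"]
    print(round(y,4),f.round(1),round((s["position"]-p)@yd*1e3,1),round(s["time"],1))
    if f@yd<-8: break
r.dwell(.3)
r.move_straight(hp(-.001,y-.02,.118),speed=.1); r.move_straight(hp(-.001,y-.03,.25),speed=.2); wrist(r,"q1")
c=r.capture("scene"); np.savez("sc4.npz",**c); W=cloud(c); H=hsv(c)
for W,H in ((W,H),(wcloud(dict(np.load("q1.npz"))),hsv(np.load("q1.npz")))):
    q=W[...,:2]-HO; X=q[...,0]*np.cos(HY)+q[...,1]*np.sin(HY); Y=-q[...,0]*np.sin(HY)+q[...,1]*np.cos(HY); Z=W[...,2]
    m=(H[...,0]>6)&(H[...,0]<18)&(H[...,1]>150)&(abs(X)<.03)&(abs(Y-.04)<.06)&(Z>.143)&(Z<.18)
    print("tab",X[m].mean(),np.percentile(Y[m],[2,98]),np.median(Z[m]),m.sum())
    m=((H[...,0]<6)|(H[...,0]>174))&(H[...,1]>140)&(X<-.05)&(X>-.16)&(abs(Y+.05)<.04)
    print("knob",X[m].mean(),Y[m].mean(),Z[m].max(),m.sum())
E
```

```text
[0.6 0.1 0.3]
-0.08 [-0.5 -0.5  0.3] 0.5 23.7
-0.075 [ 0.8 -0.2 -0.3] 0.2 23.9
-0.07 [-0.  -0.2 -0.3] 0.2 24.2
-0.065 [ 0.3  1.2 -0. ] 0.3 24.4
-0.06 [0.7 0.2 0.6] 0.3 24.7
-0.055 [ 0.1 -0.6  0.2] 0.3 24.9
-0.05 [ 0.7 -0.1  0.6] 0.3 25.2
-0.045 [ 0.1 -0.3 -0.5] 0.3 25.4
-0.04 [-0.6 -0.6  0.5] 0.3 25.7
-0.0385 [-1.2  0.5 -0.5] 0.0 25.9
-0.037 [-0.2  0.7 -0.6] 0.1 26.2
-0.0355 [-0.8  0.1 -0. ] 0.1 26.4
-0.034 [-0.2 -0.3 -0.3] 0.1 26.7
-0.0325 [ 0.8 -0.5 -1. ] 0.1 26.9
-0.031 [ -0.6 -11.    2.4] -1.1 27.2
tab 0.0026899422520556596 [0.02633891 0.07275613] 0.1509158867250944 81
knob -0.10423760909045669 -0.04328286654683118 0.16477002442859134 31
tab -0.00031648405500664205 [0.02220267 0.0697417 ] 0.15403431666096656 947
knob -0.10694510901344975 -0.045840580147023566 0.16723043856560688 232
```

```bash
python3 - <<'E'
from bench import r
from h import *
K=lambda a:(-.05+.112*np.sin(a),.058+.112*np.cos(a))
Y=-.050
kx,kz=K(-.54)
r.move_straight(hp(kx-.06,Y,.25),speed=.25)
r.move_straight(hp(kx-.06,Y,kz-.008+.022),speed=.2)
for a in np.arange(-.6,.81,.1):
    kx,kz=K(a); p=hp(kx-.0285,Y,kz-.008+.022); r.move_straight(p,speed=.06); s=r.sense()
    print(round(a,2),s["wrist_force"].round(1),(1e3*(s["position"]-p)).round(1),round(s["time"],1))
    if np.linalg.norm(s["wrist_force"])>10: break
q=s["position"]
r.move_straight(hp(kx-.06,Y,kz+.03),speed=.2); r.move_straight(hp(kx-.06,Y,.27),speed=.25)
wrist(r,"k1"); c=r.capture("scene"); np.savez("sc5.npz",**c)
for W,H in ((cloud(c),hsv(c)),(wcloud(dict(np.load("k1.npz"))),hsv(np.load("k1.npz")))):
    q=W[...,:2]-HO; X=q[...,0]*np.cos(HY)+q[...,1]*np.sin(HY); Yh=-q[...,0]*np.sin(HY)+q[...,1]*np.cos(HY); Z=W[...,2]
    m=((H[...,0]<5)|(H[...,0]>174))&(H[...,1]>140)&(abs(X)<.16)&(abs(Yh+.05)<.04)
    if m.any(): print("knob",X[m].mean(),Yh[m].mean(),Z[m].max(),m.sum())
    m=(H[...,0]>6)&(H[...,0]<18)&(H[...,1]>150)&(abs(X)<.03)&(abs(Yh-.04)<.06)&(Z>.143)&(Z<.18)
    if m.any(): print("tab",X[m].mean(),np.percentile(Yh[m],[2,98]),m.sum())
print(r.sense()["time"])
E
```

```text
-0.6 [ 0.1 -0.2  0.6] [ 0.1 -0.1 -0.1] 30.7
-0.5 [ 0.1 -0.3  0.6] [0.3 0.  0.3] 31.0
-0.4 [ 0.2 -0.1 -1.4] [ 0.4 -0.   0.1] 31.4
-0.3 [0.5 0.  0.7] [ 0.3 -0.1 -0. ] 31.7
-0.2 [-0.7 -0.4 -0.6] [ 0.3 -0.1 -0. ] 32.0
-0.1 [-0.5  0.3  0.9] [ 0.3 -0.1 -0.1] 32.4
-0.0 [-0.2  0.6 -1.1] [ 0.3 -0.1 -0.1] 32.7
0.1 [-0.3 -0.2 -0.1] [ 0.2 -0.1 -0.2] 33.0
0.2 [1.1 0.6 0.2] [ 0.2 -0.1 -0.2] 33.4
0.3 [-0.3  0.  -0.4] [ 0.2 -0.1 -0.3] 33.7
0.4 [ 0.1 -0.5 -0.3] [ 0.2 -0.1 -0.3] 34.0
0.5 [ 0.5  0.5 -0.2] [ 0.1 -0.1 -0.4] 34.4
0.6 [-0.1 -0.5 -0.3] [ 0.1 -0.1 -0.4] 34.7
0.7 [-0.7  0.4 -0.1] [ 0.1 -0.1 -0.4] 35.0
0.8 [-0.4  0.2 -0.3] [ 0.  -0.1 -0.5] 35.4
knob 0.033241313786751776 -0.04370802738729675 0.14735435707722883 30
tab 0.0025905872128191157 [0.02419243 0.07356195] 82
knob 0.027617912041618477 -0.047020044732244276 0.14848692903885732 314
tab -0.0011685581631173134 [0.02228777 0.06933462] 781
36.3417
```

```bash
python3 - <<'E'
from bench import r
from h import *
K=lambda a:(-.05+.112*np.sin(a),.058+.112*np.cos(a))
Y=-.052
r.move_straight(hp(.03,Y,.27),speed=.25)
for a in np.r_[.7,np.arange(.8,1.56,.1),1.55,1.57,1.59,1.61,1.63]:
    kx,kz=K(a); p=hp(kx,Y,kz+.011+.022); r.move_straight(p,speed=.06 if a>.75 else .15); s=r.sense()
    print(round(a,2),s["wrist_force"].round(1),(1e3*(s["position"]-p)).round(1),round(s["time"],1))
    if s["wrist_force"][2]>10: break
r.dwell(.2)
r.move_straight(hp(kx,Y-.02,.2),speed=.15); r.move_straight(hp(.0,-.08,.30),speed=.2)
wrist(r,"k2"); c=r.capture("scene"); np.savez("sc6.npz",**c)
for W,H in ((cloud(c),hsv(c)),(wcloud(dict(np.load("k2.npz"))),hsv(np.load("k2.npz")))):
    q=W[...,:2]-HO; X=q[...,0]*np.cos(HY)+q[...,1]*np.sin(HY); Yh=-q[...,0]*np.sin(HY)+q[...,1]*np.cos(HY); Z=W[...,2]
    m=((H[...,0]<5)|(H[...,0]>174))&(H[...,1]>140)&(abs(X)<.16)&(abs(Yh+.05)<.04)
    if m.any(): print("knob",X[m].mean(),Yh[m].mean(),Z[m].max(),m.sum())
    m=(H[...,0]>6)&(H[...,0]<18)&(H[...,1]>150)&(abs(X)<.03)&(abs(Yh-.04)<.06)&(Z>.143)&(Z<.18)
    if m.any(): print("tab",X[m].mean(),np.percentile(Yh[m],[2,98]),np.median(Z[m]),m.sum())
print(r.sense()["time"])
a=cv2.resize(c["image"][170:330,310:470,::-1],(400,400)); b=cv2.resize(cv2.imread("pics/k2.png"),(400,250))
cv2.imwrite("pics/fin.png",np.vstack([a,b])[:600])
E
```

```text
0.7 [ 0.2 -0.3  0.1] [0.2 0.1 1.1] 37.5
0.8 [-0.4  0.  -0.3] [ 0.3 -0.1 -0.1] 37.8
0.9 [-0.3  0.2  0.5] [-0.  -0.1 -0.6] 38.2
1.0 [-0.3  0.6 -0.4] [-0.1 -0.1 -0.6] 38.5
1.1 [ 1.  -0.4 -0.7] [-0.1 -0.  -0.6] 38.8
1.2 [0.1 0.5 0.5] [-0.1 -0.1 -0.6] 39.2
1.3 [-0.  -0.2 -0.2] [-0.2 -0.1 -0.6] 39.5
1.4 [ 0.3 -0.1  0.5] [-0.2 -0.1 -0.6] 39.8
1.5 [-0.1  0.1  0.2] [-0.2 -0.  -0.6] 40.2
1.55 [ 0.2  0.7 -0.1] [-0.2 -0.  -0.4] 40.4
1.57 [ 0.2 -0.7  0.6] [0.1 0.  0.1] 40.7
1.59 [-5.5 -0.4 13.4] [0.3 0.1 1.5] 40.9
knob 0.06369234247003983 -0.04401308791561253 0.06865769002427678 25
tab 0.0025620930636798453 [0.0247681  0.07203605] 0.1510866870567344 83
knob 0.059639762999963986 -0.04833619052601698 0.07164368709175045 139
tab -7.396147146999661e-05 [0.02195833 0.0687339 ] 0.1539815206225451 656
42.8667
```

View pics/fin.png

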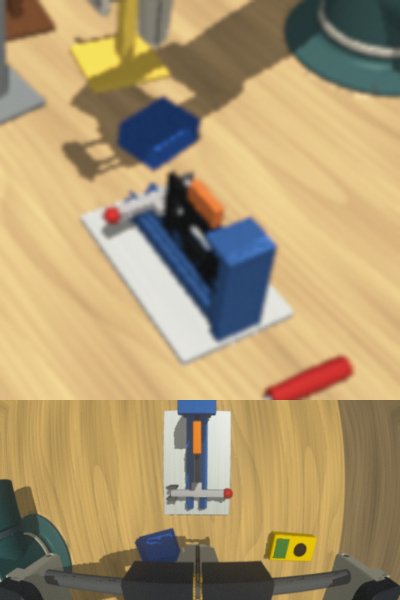

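The picture shows the bar level across the groove, with the knob at (112,215) on the +x side. The panel stands in the groove against the stop, and the arm is clear. I'm handing the job in.

```bash
python3 -c "
from bench import r
print(r.sense()['wrist_force']); r.sign_off()"
```

```text
[-0.58656763 -0.52117143 -0.53396417]
the job is handed in; nothing more can be done
```

The panel is locked in the holder and I handed the job in at about 43 s of the 72 s allowed. Sign-off reports no verdict, so what follows rests on my own checks.

**What I did**
- **Unhooking:** I gripped the tab, lifted the panel 9 mm, tilted it 39° and backed it over the barb. The wrist force never went much beyond the panel's weight.
- **Placing:** I lowered it upright into the groove at about y = 5 mm. It met the floor within 1 mm of the expected height, and I let go there.
- **Pushing home:** I pushed its trailing edge with closed fingers until it met the end stop at about 11 N.
- **Latching:** I flipped the latch from the side and then pressed it down onto its end stop, which it met at about 13 N.

**Last checks**
- **Panel:** the wrist camera put the tab centre at holder y ≈ 45 mm and x ≈ 0. The scene camera read about 48 mm and +2.6 mm. I trust the wrist view more, and the push force against the stop agrees with it.
- **Latch:** the knob was at x ≈ 60–64 mm with its top at z ≈ 69–72 mm, which matches closed.
- **Arm and bystanders:** the arm was clear with no contact force. The final picture looked normal for the meter, bin and screwdriver; the jar was out of view. I did not re-measure any of the four.

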